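# Stopper the drill chuck for storage and close it

## Robot

A 7-joint arm with a two-finger parallel gripper is mounted at the origin on the work surface. World frame = base frame: x ahead of the robot, y to its left, z up, the work surface at z = 0. Lengths are in m, angles in rad, forces in N, time in s.
With the tool pointing down it reaches from about 0.425 to 0.925 m from the base axis. Payload 6.8 kg.
Tool frame: the origin (TCP) lies at the very end of the fingers, on their centre line; the grasp point (between the pads) lies 19 mm behind it (grip_point_offset is the distance from the TCP to the grasp point, in m); z points along the fingers, y is the line along which they close (so a half turn about z gives the same grasp; the last joint's range is limited). The gripper opens to 85 mm and grips with 20 to 120 N. Pads are 22 mm wide; open, the fingers measure 114 mm over their backs; the gripper's body (76 mm by 85 mm) begins 54 mm behind the grasp point. The pads swing forward as they close: fully open they stand 13 mm farther back than shut.
Start: joints at [1.011, 0.477, 0.022, 1.555, -0.011, 1.109, -0.083], TCP at [0.295, -0.607, 0.201] pointing down, gripper open.
Joint ranges: [-2.96, 2.96], [-0.34, 2.1], [-1.41, 1.46], [0.24, 2.44], [-1.37, 4.51], [0.17, 1.92], [-2.96, 2.96]. Speed limits (rad/s): [2.39, 2.39, 3.14, 3.14, 3.14, 3.14, 3.14].

## Interface

Orientations are given as a unit quaternion [w, x, y, z].
In Python, from station import * gives the robot as it stands.
- The arm moves only by the tool carry_out, never from a script. Its argument "rows" is text: rows parted by semicolons, each of 4 numbers parted by spaces: the shift along the world's x, y, z in mm, then the turn about the world's z in degrees. In form: dx dy dz yaw; .... A call has 1 to 10 rows; each row shifts and turns the commanded pose from where the row before left it; what a row does not reach is not made up. A row lasts 1/8 s, in which the tool goes at most 62.5 mm and 10.7 degrees, less where a joint would pass 70% of its speed; a pose out of reach is approached as far as the arm can. A call is refused whole if a number of a shift passes 62.5 or a number of a turn 10.7, either way. A call with a gripper value outside its range is refused whole. "claw" is the finger opening in mm, from 0 to 85.4, set as the call begins (left out, the last holds). The fingers move at their own pace and stop on an object; "force" is the grip in N (left out, the last holds). Time passes only in rows, so rows that do not move let the fingers close. It gives the time, the measured TCP pose, the force, the opening and the grip force at its end, in the units of the state.
- get_obs(): the state, without advancing time (a new reading comes with each control period).
- read_camera(name): name is "side" or "top"; returns a dict with "img" (420x560x3 uint8, blue, green, red), "fov_y" (degrees; the focal length in pixels is half the picture's height over the tangent of half this angle, whatever the lens; pixels are square), "cx", "cy" (the principal point, pixels), "world_to_cam" (4x4, takes a point from world to camera coordinates). Camera axes: x right, y up, looking along -z (the intrinsics and any distortion apply to the point x, -y, -z); pixel columns grow to the right and rows downward; lengths in m; the calibration is good to about 2 mm. A picture is of the moment at which its call begins. There is no depth.
- hand_in(): hands the job in; it is judged then, once.
Trained networks look in the newest picture that a camera, given by its name, has taken for a name from the list of things; names that differ only in an ending like _2 or _b are one class to them, and where a whole thing is asked for, a point or a joint stands for the part that bears it (a point fixed in the world has none). Each returns a list of dicts, best first, with "confidence" (0 to 1); they miss things now and then, are a little off and sometimes report something else, mostly with a low value. They report only what shows in the picture. A call takes as long as a camera call.
- recognise(camera, thing): "centre" ([column, row] in pixels, amid what is visible of it).
- outline_of(camera, thing): "pixels" (420x560 bool, what is visible of it) and "centre" ([column, row] in pixels, amid what is visible of it).
- place_of(camera, thing): "centre" ([column, row] in pixels: a listed point, or the origin of a listed thing).
The state is a dict: "t": time; "q": joint angles; "joint_vel": joint speeds; "joint_torque": joint torques, N m; "eef_pos": TCP position; "tool_rot": TCP orientation; "contact_force": force on the tool from outside, world axes, zero at the start; "torque": the same for the moment, N m; "gripper_width": opening from 0.0 (shut) to 1.0 (fully open); "grasp_force": force on a finger pad.
Only numpy, scipy, OpenCV 4.12 (cv2) and the standard library are available. Lean on these libraries where they do the work, as an engineer would, in place of code of your own. Each camera call takes 0.05 s, during which the arm holds its last target. There are 200 camera calls.

## Task

Put the drill away with its chuck stoppered: take the slimmest of the three rubber stoppers out of the sloping stand, set it stem down into the mouth of the chuck until its flange sits flush on the nose, then turn the chuck sleeve clockwise (seen from above) until the jaws are tight on the stem. The stopper must end flush, upright and held by all the jaws; leave the two thick stoppers in the stand and the other things on the bench where they are.

Things in the scene. Friction and masses are not known exactly. Their poses are not given: they have to be found in the camera images.
- slim_stopper: slimmest black rubber stopper, 60 mm long, 30 g. Origin: centre of the flange's underside; z along its axis from stem to grip. Tapered stem z -28 to 0 mm (diameter 10 at the tip, 15.5 at the flange), flange 0 to 4 (diameter 30), round grip 4 to 32 (diameter 20). Starts in any one of the stand's three holes, leaning 30 degrees with it
- thick_stopper_a: one of two alike black rubber stoppers, shape as the slim one but thicker: stem diameter 19 mm at the flange and 18 mm at the tip (too thick for the 18 mm chuck mouth), flange diameter 40 mm, round grip diameter 31 mm; same lengths, origin and axes as slim_stopper; stands in another hole of the stand
- thick_stopper_b: one of two alike black rubber stoppers, shape as the slim one but thicker: stem diameter 19 mm at the flange and 18 mm at the tip (too thick for the 18 mm chuck mouth), flange diameter 40 mm, round grip diameter 31 mm; same lengths, origin and axes as slim_stopper; stands in another hole of the stand
- stand: fixed grey metal stand, 235 mm wide (y); top board 80 mm deep, 14 thick, leaning 30 degrees towards its +x side (away from the robot); three 20.5 mm through holes in a row along y, 75 mm apart, middle one at y = 0; face height at the holes 78 mm. Origin: on the bench under the middle hole. The stoppers' axes point along (0.5, 0, 0.866) in its frame
- chuck_mouth (a point): centre of the round mouth (diameter 18 mm, vertical axis, bore 40 deep) in the flat nose of the drill's chuck, level with the nose rim (outer diameter 34), 182 mm above the bench. The drill is fixed nose up in a wooden cradle; its orange handle and battery point level along this point's +x (to 163 mm from the axis, 118 mm high)
- sleeve_grip (a point): point on the chuck axis 10 mm below the mouth. The dark ribbed sleeve is a cylinder of diameter 42 mm from 40 to 6 mm below the mouth, then tapers to the nose; grip it from above with the seated stopper (32 mm tall above the mouth) between the fingers. The drill body under the sleeve widens to diameter 65
- chuck (a joint): turn of the chuck sleeve about the vertical chuck axis, rad; grows clockwise seen from above, closing each jaw by 2.5 mm per rad. 0 fully open, stop at 1.35, starts at 0 to 0.25. The jaws touch a seated slim stopper at about 0.9 and are tight from 1.1. Stiff (0.12 N m), stays where left
- jaw0: one of the three steel jaws inside the chuck, 120 degrees apart; its origin lies at the centre of the chuck mouth when fully open and shifts up to 3.4 mm away from the jaw's own side as the sleeve turns; its gripping face spans 6 to 22 mm below the mouth
- jaw1: one of the three steel jaws inside the chuck, 120 degrees apart; its origin lies at the centre of the chuck mouth when fully open and shifts up to 3.4 mm away from the jaw's own side as the sleeve turns; its gripping face spans 6 to 22 mm below the mouth
- jaw2: one of the three steel jaws inside the chuck, 120 degrees apart; its origin lies at the centre of the chuck mouth when fully open and shifts up to 3.4 mm away from the jaw's own side as the sleeve turns; its gripping face spans 6 to 22 mm below the mouth
- oil_bottle: bystander: white plastic oil bottle, diameter 52 mm, 130 mm tall, standing; origin: centre of its underside
- spare_battery: bystander: black spare battery 75 x 70 x 61 mm; origin: centre of its underside
- staple_box: bystander: cardboard box 110 x 75 x 50 mm; origin: centre of its underside

How it is judged:
On the way, in this order (a step that is already met when the one before it is completed fails the run):
1. the slim stopper sits in the chuck mouth: flange within 3 mm of the nose, within 3 mm of the axis, upright (z of slim_stopper in the frame of chuck_mouth between -0.004 and 0.003 m and horizontal distance between slim_stopper and chuck_mouth below 0.003 m and angle between slim_stopper's own z axis and vertical below 0.1 rad), for 0.2 s.
2. the sleeve is turned until all three jaws press on the stopper's stem while it stays seated (all of step 1 and contact force between each of jaw0, jaw1, jaw2 and slim_stopper above 1 N), for 0.2 s.
At the end, for the whole second after the job is handed in: The slim stopper is seated in the chuck (flange underside no more than 3 mm above the nose rim, within 3 mm of the axis sideways, within 0.1 rad of upright), the sleeve is turned beyond 0.6 rad and each of the three jaws presses on the stopper with more than 1 N; the stopper is at rest (all of step 2 and value of joint chuck above 0.6 rad and linear speed of slim_stopper below 0.02 m/s); the robot touches nothing.
It fails at once if oil bottle moved by more than 30 mm (distance of oil_bottle from where it was at the start of the episode above 0.03 m).
It fails at once if spare battery moved by more than 30 mm (distance of spare_battery from where it was at the start of the episode above 0.03 m).
It fails at once if staple box moved by more than 30 mm (distance of staple_box from where it was at the start of the episode above 0.03 m).
It fails at once if thick stopper a moved by more than 30 mm (distance of thick_stopper_a from where it was at the start of the episode above 0.03 m).
It fails at once if thick stopper b moved by more than 30 mm (distance of thick_stopper_b from where it was at the start of the episode above 0.03 m).
It also fails if it takes over 61 s, if anything falls off the work surface, if the arm or the gripper's body presses on something with over 40 N, if the wrist force passes 120 N, or if a joint passes its speed limit or range.

## Working session

There is one attempt and no reset: what is moved stays moved. The work goes in short steps, Python scripts to look and compute and a tool call to move; the robot and the scene stay as the last step left them, time stands still between calls to the robot, and variables do not carry over. Pictures are saved under pics/ and viewed, at most 10 in all, crops included, and the job is handed in when it is done.

Besides the shell and the picture viewer there is one more tool, called after "Request:" by a JSON object that holds its "api" and its "payload", one argument or row to a line. carry_out: Moves the arm, as the interface text tells. Its arguments: {"type":"object","properties":{"rows":{"type":"string"},"claw":{"type":"number"},"force":{"type":"number"}},"required":["rows"]}

```bash
mkdir -p pics; ls; cat > h.py <<'E'
from station import *
import numpy as np, cv2
def K(c):
    f=c["img"].shape[0]/2/np.tan(np.radians(c["fov_y"])/2)
    return f
def ray(c,p):
    f=K(c);M=np.array(c["world_to_cam"])
    d=np.array([(p[0]-c["cx"])/f,-(p[1]-c["cy"])/f,-1.])
    R=M[:3,:3];return -R.T@M[:3,3], R.T@d
def atz(c,p,z):
    o,d=ray(c,p);return o+d*(z-o[2])/d[2]
def proj(c,P):
    f=K(c);M=np.array(c["world_to_cam"]);q=M[:3,:3]@np.array(P)+M[:3,3]
    return np.array([c["cx"]-f*q[0]/q[2],c["cy"]+f*q[1]/q[2]])
def tri(c1,p1,c2,p2):
    o1,d1=ray(c1,p1);o2,d2=ray(c2,p2)
    s=np.linalg.lstsq(np.c_[d1,-d2],o2-o1,rcond=None)[0]
    a=o1+d1*s[0];b=o2+d2*s[1];return (a+b)/2,np.linalg.norm(a-b)
E
python3 - <<'E'
from h import *
np.set_printoptions(precision=4,suppress=True)
o=get_obs();print({k:o[k] for k in("t","q","eef_pos","tool_rot","contact_force","gripper_width")})
C={n:read_camera(n) for n in("side","top")}
for n,c in C.items():
    cv2.imwrite(f"pics/{n}0.png",c["img"]);print(n,{k:c[k] for k in c if k!="img"})
    for t in("slim_stopper","thick_stopper_a","stand","chuck_mouth","sleeve_grip","oil_bottle","spare_battery","staple_box"):
        print(t,[(np.round(r["centre"],1),round(r["confidence"],2)) for r in place_of(n,t)])
E
```

```text
pics
{'t': 0.0, 'q': array([ 1.0109,  0.4778,  0.0223,  1.5565, -0.0115,  1.1093, -0.0831]), 'eef_pos': array([ 0.2944, -0.6067,  0.2002]), 'tool_rot': array([-0.0009,  0.9746,  0.224 , -0.0003]), 'contact_force': array([ 0.9095, -0.5458, -1.1377]), 'gripper_width': 0.9997296496636324}
side {'fov_y': 45.386426980140556, 'cx': 281.8291035128125, 'cy': 214.00405554721436, 'world_to_cam': array([[ 0.9998,  0.0215, -0.0047, -0.6122],
       [-0.0082,  0.5599,  0.8285, -0.115 ],
       [ 0.0205, -0.8283,  0.5599, -1.5006],
       [ 0.    ,  0.    ,  0.    ,  1.    ]])}
slim_stopper [(array([270.8, 253.4]), 0.59)]
thick_stopper_a [(array([257.6, 289.7]), 0.66)]
stand [(array([268.4, 294.7]), 0.73)]
chuck_mouth [(array([258.6, 164.2]), 0.83)]
sleeve_grip [(array([256.9, 163.6]), 0.9)]
oil_bottle [(array([329.5, 251.2]), 0.62)]
spare_battery [(array([242.2, 412.7]), 0.98)]
staple_box [(array([277. , 163.7]), 0.62)]
top {'fov_y': 51.654118367369094, 'cx': 285.6908087003536, 'cy': 216.16424234044024, 'world_to_cam': array([[-0.0104, -0.9999,  0.0027, -0.0132],
       [ 0.9972, -0.0102,  0.0745, -0.6082],
       [-0.0745,  0.0035,  0.9972, -1.4839],
       [ 0.    ,  0.    ,  0.    ,  1.    ]])}
slim_stopper [(array([310.1, 222. ]), 0.43)]
thick_stopper_a [(array([353.1, 226.1]), 0.52), (array([334.1, 224. ]), 0.48)]
stand [(array([332.4, 228.9]), 0.77)]
chuck_mouth [(array([208.2, 240.1]), 0.74)]
sleeve_grip [(array([208.9, 238.6]), 0.62), (array([208.7, 239.3]), 0.58)]
oil_bottle [(array([271.5, 172.3]), 0.61)]
spare_battery [(array([428.3, 234.7]), 0.91)]
staple_box [(array([127.8, 227.8]), 0.89)]
```

```bash
python3 - <<'E'
import cv2,numpy as np
s=cv2.imread("pics/side0.png");t=cv2.imread("pics/top0.png")
cv2.imwrite("pics/a.png",cv2.resize(s[120:330,180:460],(800,600),interpolation=cv2.INTER_CUBIC))
cv2.imwrite("pics/b.png",cv2.resize(t[120:330,160:440],(800,600),interpolation=cv2.INTER_CUBIC))
from h import *
np.set_printoptions(precision=4,suppress=True)
C={n:read_camera(n) for n in("side","top")}
for th in("slim_stopper","thick_stopper_a","stand","chuck_mouth","sleeve_grip","oil_bottle","spare_battery","staple_box"):
    for a in place_of("side",th):
        for b in place_of("top",th): print(th,*tri(C["side"],a["centre"],C["top"],b["centre"]))
    if th=="chuck_mouth": print(atz(C["side"],a["centre"],.182),atz(C["top"],b["centre"],.182))
E
```

```text
thick_stopper_a [ 0.5666 -0.2244  0.1286] 0.026706357539728835
thick_stopper_a [ 0.5774 -0.176   0.0889] 0.0012710380595134262
thick_stopper_a [ 0.541   0.3045 -0.3216] 0.008480198322704802
thick_stopper_a [ 0.5547 -0.2353  0.0652] 0.0024199649453110505
thick_stopper_a [ 0.5654 -0.1857  0.0215] 0.0332195685887164
thick_stopper_a [ 0.5202  0.3238 -0.4531] 0.039415559669000795
stand [ 0.5717 -0.172   0.0003] 0.019906746568664115
[0.5302 0.2197 0.182 ] [ 0.5539 -0.154   0.182 ]
sleeve_grip [0.5269 0.2077 0.1918] 0.00258550958983783
sleeve_grip [0.5279 0.2186 0.1862] 0.0013246406355047675
oil_bottle [0.7591 0.0169 0.0147] 0.002104424966428668
oil_bottle [ 0.6602 -0.1749  0.1614] 0.16118697496384823
spare_battery [ 0.5463 -0.5191 -0.0069] 0.0003911799784153428
spare_battery [ 0.6659 -0.0504 -0.5511] 0.39052630777631275
```

View pics/a.png

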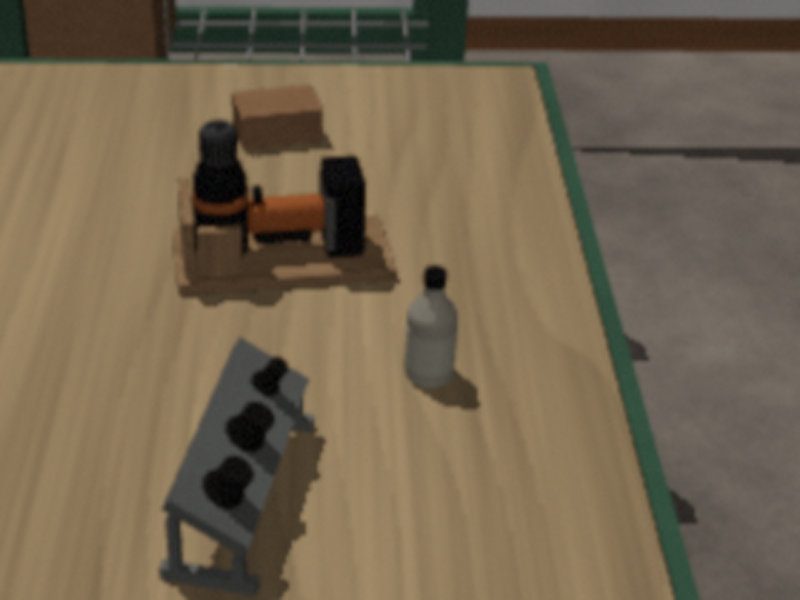

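View pics/b.png

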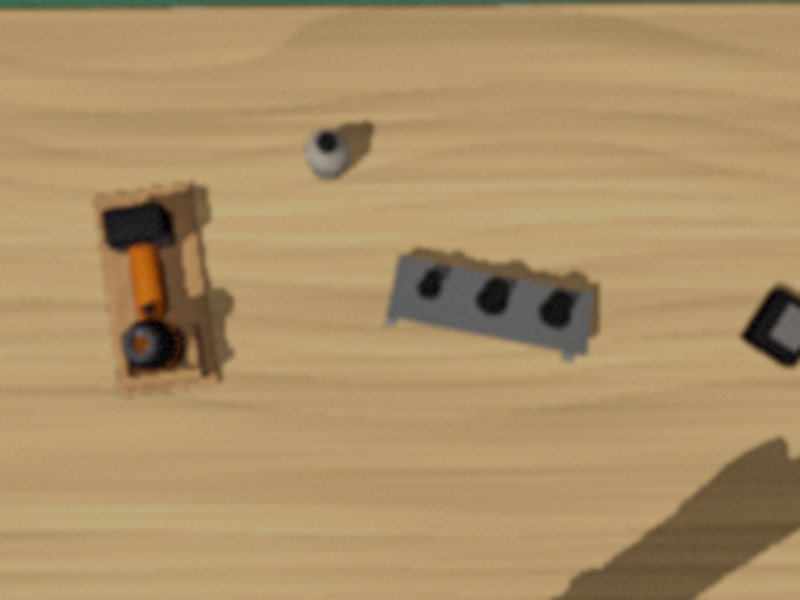

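The slim stopper is in the stand's left hole in the top view (about crop 430,285), the end nearest the drill. The two thick ones are to its right, and the chuck is at crop (150,342) with its handle along +x. I'll refine these positions by averaging detections and fitting the stand model.

```bash
cat > fit.py <<'E'
from h import *
from scipy.optimize import least_squares
np.set_printoptions(precision=4,suppress=True)
C={};D={}
things=("slim_stopper","thick_stopper_a","stand","chuck_mouth","sleeve_grip")
for i in range(6):
    for n in("side","top"):
        C[n]=read_camera(n)
        for t in things:
            D.setdefault((n,t),[]).extend([r["centre"] for r in place_of(n,t) if r["confidence"]>.35])
for k,v in D.items(): print(k,np.round(v,1).tolist())
def S(p,l):
    c,s=np.cos(p[2]),np.sin(p[2]);return [p[0]+c*l[0]-s*l[1],p[1]+s*l[0]+c*l[1],l[2]]
def res(p):
    r=[]
    for n in C:
        for t,ls in(("slim_stopper",[[0,.075,.078]]),("stand",[[0,0,0]]),("thick_stopper_a",[[0,0,.078],[0,-.075,.078]])):
            qs=[proj(C[n],S(p,l)) for l in ls]
            for d in D[n,t]:
                r+=list(min((q-d for q in qs),key=np.linalg.norm))
    return r
f=least_squares(res,[.57,-.18,-.17],loss="soft_l1");print("stand",f.x,"cost",f.cost,"slim",S(f.x,[0,.075,.078]))
def rc(p):
    r=[]
    for n in C:
        for t,z in(("chuck_mouth",.182),("sleeve_grip",.172)):
            for d in D[n,t]: r+=list(proj(C[n],[p[0],p[1],z])-d)
    return r
g=least_squares(rc,[.53,.215],loss="soft_l1");print("chuck",g.x,g.cost)
for n in C:
    for t,z in(("chuck_mouth",.182),("sleeve_grip",.172)): 
        if D[n,t]: print(n,t,atz(C[n],np.median(D[n,t],0),z)[:2])
    if D[n,"slim_stopper"]: print(n,"slim",atz(C[n],np.median(D[n,"slim_stopper"],0),.078)[:2])
E
python3 fit.py
```

```text
('side', 'slim_stopper') [[274.3, 252.8], [272.9, 253.2], [272.4, 251.5], [274.7, 251.6], [255.5, 289.8], [273.0, 252.3], [274.8, 254.4]]
('side', 'thick_stopper_a') [[265.5, 269.3], [257.5, 290.2], [265.4, 270.5], [256.0, 291.3], [264.4, 270.0], [256.2, 289.1], [254.3, 290.2], [245.6, 413.6], [256.7, 289.3], [263.4, 269.2], [265.4, 269.3], [257.4, 291.8]]
('side', 'stand') [[268.1, 292.7], [270.4, 292.9], [267.8, 293.7], [267.5, 293.0], [269.7, 295.1], [329.5, 251.0], [265.3, 293.7]]
('side', 'chuck_mouth') [[256.7, 162.4], [257.2, 161.2], [258.8, 165.4], [255.3, 164.0], [257.7, 162.5]]
('side', 'sleeve_grip') [[270.3, 254.3], [253.4, 166.0], [276.1, 165.1], [256.9, 166.8], [253.5, 166.3], [255.7, 164.7], [256.6, 165.8], [246.4, 414.8], [255.7, 168.2]]
('top', 'slim_stopper') [[311.0, 219.8], [333.6, 224.2], [312.8, 219.1], [308.9, 219.5], [309.3, 222.0], [307.8, 219.3], [330.8, 226.8], [306.9, 220.5]]
('top', 'thick_stopper_a') [[351.5, 228.0], [331.2, 222.4], [333.8, 225.8], [352.7, 227.8], [209.6, 239.0], [352.6, 229.5], [330.7, 224.5], [333.1, 221.6], [349.8, 230.7], [331.9, 221.5], [352.8, 228.6], [330.4, 226.5], [351.9, 229.5]]
('top', 'stand') [[329.0, 228.2], [329.8, 227.9], [327.8, 231.4], [329.2, 227.5], [329.8, 227.8], [330.8, 225.8]]
('top', 'chuck_mouth') [[209.1, 241.0], [208.2, 240.5], [207.6, 237.8], [328.9, 227.1], [208.2, 240.9], [205.7, 239.8], [208.7, 240.3]]
('top', 'sleeve_grip') [[211.1, 237.8], [211.9, 239.7], [209.5, 240.7], [209.4, 239.2], [209.8, 241.0]]
stand [ 0.5733 -0.1687 -0.2348] cost 548.1601336842039 slim [np.float64(0.590741975338067), np.float64(-0.09572191179603996), 0.078]
chuck [0.527  0.2202] 536.5048975543071
side chuck_mouth [0.5306 0.2335]
side sleeve_grip [0.5259 0.2269]
side slim [ 0.5905 -0.0904]
top chuck_mouth [0.5238 0.2212]
top sleeve_grip [0.5258 0.218 ]
top slim [ 0.5897 -0.101 ]
```

```bash
cat > ov.py <<'E'
from fit import *
r30=np.radians(30);u=np.array([.5,0,.866]);v=np.array([.866,0,-.5])
import sys
def circ(o,a,r,n=24):
    b=np.cross(a,[0.3,1,.1]);b/=np.linalg.norm(b);c=np.cross(a,b)
    return [np.array(o)+r*(np.cos(t)*b+np.sin(t)*c) for t in np.linspace(0,2*np.pi,n)]
def curves(p,q):
    L=[]
    top=[np.array([0,0,.078])+s*.04*v+np.array([0,e*.1175,0]) for s,e in((1,1),(1,-1),(-1,-1),(-1,1),(1,1))]
    cs=[top]
    for k in(1,0,-1):
        o=np.array([0,.075*k,.078]);R,G=(.015,.01) if k==1 else(.02,.0155)
        cs+=[circ(o+.004*u,u,R),circ(o+.032*u,u,G)]
    L=[[S(p,x) for x in c] for c in cs]
    for z,r in((.182,.009),(.182,.017),(.176,.021),(.142,.021)): L.append(circ([*q,z],np.array([0,0,1.]),r))
    return L
def filt(k):
    v=np.array(D[k]);return v[np.linalg.norm(v-np.median(v,0),axis=1)<6]
for k in D:
    if k[1]!="thick_stopper_a": D[k]=list(filt(k))
full=dict(C)
for sel in(["side"],["top"],["side","top"]):
    C.clear();C.update({n:full[n] for n in sel})
    f=least_squares(res,[.57,-.18,-.18],loss="soft_l1");g=least_squares(rc,[.53,.215],loss="soft_l1")
    print(sel,f.x,S(f.x,[0,.075,.078]),g.x)
k=5;O=[]
for n,(r0,c0) in(("side",(130,195)),("top",(185,190))):
    im=full[n]["img"]
    if n=="side": im=im[140:320,220:300];off=(220,140)
    else: im=im[195:270,190:370];off=(190,195)
    k=3.3 if n=="side" else 4.4
    im=cv2.resize(im,None,fx=k,fy=k,interpolation=cv2.INTER_CUBIC)
    for cu in curves(f.x,g.x):
        pts=np.array([(proj(full[n],P)-off+.5)*k for P in cu]).astype(int)
        cv2.polylines(im,[pts],False,(0,255,255),1)
    O.append(im)
H=600;W=800;cv=np.zeros((600,800,3),np.uint8)
a,b=O[0][:600,:270],O[1]
b=cv2.resize(b,(530,int(b.shape[0]*530/b.shape[1])))
cv[:a.shape[0],:a.shape[1]]=a;cv[:b.shape[0],270:800]=b
cv2.imwrite("pics/ov.png",cv)
E
python3 ov.py | tail -4
```

```text
top slim [ 0.5905 -0.0988]
['side'] [ 0.5746 -0.1634 -0.2805] [np.float64(0.5953718292480914), np.float64(-0.09136820712400798), 0.078] [0.5303 0.2332]
['top'] [ 0.5753 -0.1736 -0.2298] [np.float64(0.5923426146379362), np.float64(-0.10059464399270193), 0.078] [0.5248 0.2171]
['side', 'top'] [ 0.5749 -0.169  -0.2617] [np.float64(0.594311881643194), np.float64(-0.09657959794423852), 0.078] [0.5278 0.2197]
```

View pics/ov.png

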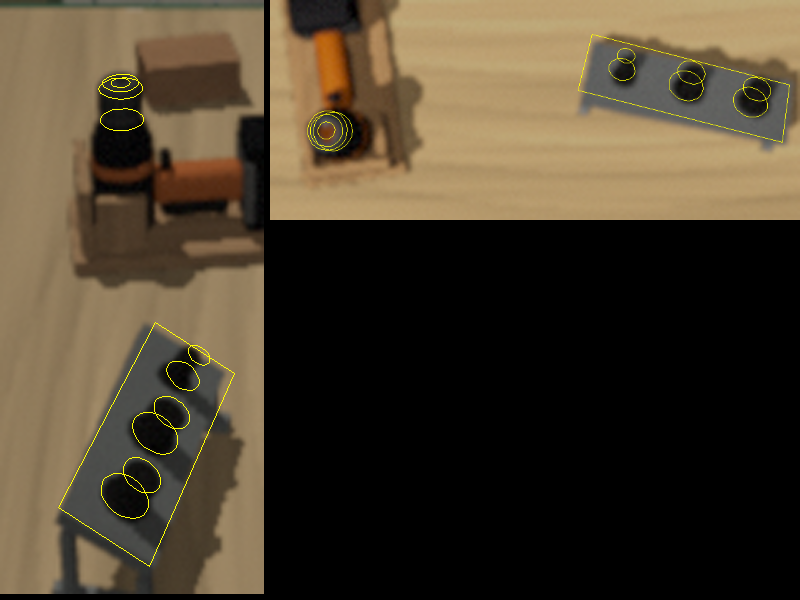

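Top and side agree on the chuck to about 1–2 px, but the stand overlay is turned a bit too far. I'll refit the stand to a colour mask of its board.

```bash
cat > st.py <<'E'
from h import *
from scipy.optimize import minimize
np.set_printoptions(precision=4,suppress=True)
u=np.array([.5,0,.866]);v=np.array([.866,0,-.5])
def S(p,l):
    c,s=np.cos(p[2]),np.sin(p[2]);return [p[0]+c*l[0]-s*l[1],p[1]+s*l[0]+c*l[1],l[2]]
C={n:read_camera(n) for n in("side","top")};k=8
B=[np.array([0,0,.078])+s*.04*v+np.array([0,e*.1175,0])-d*u for d in(0,.014) for s,e in((1,1),(1,-1),(-1,-1),(-1,1))]
M={}
for n,(x,y,w,h) in dict(side=(225,215,80,120),top=(280,185,110,75)).items():
    im=C[n]["img"][y:y+h,x:x+w].astype(float)
    sat=(im.max(2)-im.min(2))/(im.max(2)+1)
    big=cv2.resize(sat,None,fx=k,fy=k,interpolation=cv2.INTER_LINEAR)
    m=(big<.25).astype(np.uint8);m=cv2.morphologyEx(m,cv2.MORPH_CLOSE,np.ones((25,25)))
    m=cv2.morphologyEx(m,cv2.MORPH_OPEN,np.ones((75,75)))
    M[n]=(m,(x,y))
def poly(n,p):
    pts=np.array([(proj(C[n],S(p,b))-M[n][1]+.5)*k for b in B]).astype(np.float32)
    return cv2.convexHull(pts.astype(np.int32))
def cost(p,sel=("side","top")):
    t=0
    for n in sel:
        m=M[n][0];r=np.zeros_like(m);cv2.fillPoly(r,[poly(n,p)],1)
        t+=1-(m&r).sum()/(m|r).sum()
    return t
if __name__=="__main__":
    for sel in(("side",),("top",),("side","top")):
        b=min((minimize(cost,[.573,-.17,y0],args=(sel,),method="Nelder-Mead",options=dict(initial_simplex=np.array([.573,-.17,y0])+np.array([[0,0,0],[.01,0,0],[0,.01,0],[0,0,.05]]))) for y0 in(-.16,-.2,-.24)),key=lambda r:r.fun)
        print(sel,b.x,b.fun,S(b.x,[0,.075,.078]))
    O=[]
    for n in C:
        x,y=M[n][1];m=M[n][0];im=C[n]["img"][y:y+m.shape[0]//k,x:x+m.shape[1]//k]
        im=cv2.resize(im,(m.shape[1],m.shape[0]),interpolation=cv2.INTER_CUBIC)
        cv2.polylines(im,[poly(n,b.x)],True,(0,255,255),1)
        cv2.drawContours(im,cv2.findContours(m,0,2)[0],-1,(0,0,255),1)
        O.append(cv2.resize(im,None,fx=.5,fy=.5))
    h=max(o.shape[0] for o in O);cv2.imwrite("pics/st.png",np.hstack([np.pad(o,((0,h-o.shape[0]),(0,0),(0,0))) for o in O]))
E
python3 st.py
```

```text
('side',) [ 0.5731 -0.1702 -0.2061] 0.05235740578826331 [np.float64(0.5884443455326228), np.float64(-0.09677308688955887), 0.078]
('top',) [ 0.5724 -0.1733 -0.2029] 0.05222712820563935 [np.float64(0.5875129196239094), np.float64(-0.09980785020373047), 0.078]
('side', 'top') [ 0.5725 -0.1725 -0.2054] 0.11225710749716244 [np.float64(0.5878052160911963), np.float64(-0.09911613053537076), 0.078]
```

View pics/st.png

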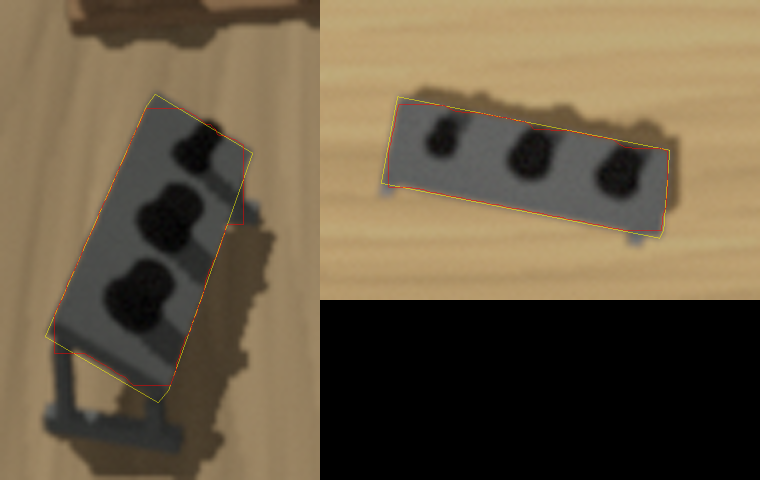

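The fit is good: both cameras agree within 3 mm. The stand is at (0.5725, −0.1725) with yaw −0.205, so the slim stopper's origin is about (0.588, −0.099, 0.078). Next I move above it with the closing line along the stand's y.

Request:
{"api": "carry_out", "payload": {
  "rows": "30.3 50.6 0 -3.8; 30.3 50.6 0 -3.8; 30.3 50.6 0 -3.8; 30.3 50.6 0 -3.8; 30.3 50.6 0 -3.8; 30.3 50.6 0 -3.8; 30.3 50.6 0 -3.8; 30.3 50.6 0 -3.8; 30.3 50.6 0 -3.8; 30.3 50.6 0 -3.5",
  "claw": 45,
  "force": 25
}}

```text
t: 10.3
eef_pos: [0.5986, -0.0997, 0.2015]
tool_rot: [0.0, 0.995, -0.104, 0.0]
contact_force: [1.5, -0.9, -0.5]
gripper_width: 0.524
grasp_force: 0.0
```

Request:
{"api": "carry_out", "payload": {
  "rows": "0 0 -20 0; 0 0 0 0; 0 0 0 0"
}}

```text
t: 10.68
eef_pos: [0.5975, -0.1025, 0.1817]
tool_rot: [0.0, 0.995, -0.104, 0.0]
contact_force: [-0.1, 0.3, -0.2]
gripper_width: 0.527
grasp_force: 0.0
```

```bash
cat > pose.py <<'E'
from h import *
def pose():
    o=get_obs();w,x,y,z=o["tool_rot"]
    from scipy.spatial.transform import Rotation as R
    r=R.from_quat([x,y,z,w]).as_matrix()
    print("t",round(o["t"],2),"tcp",np.round(np.array(o["eef_pos"])*1000,1),"xhead",round(np.degrees(np.arctan2(r[1,0],r[0,0])),1),"z",np.round(r[:,2],3),"F",np.round(o["contact_force"],1),"M",np.round(o["torque"],2),"w",round(o["gripper_width"]*85.4,1),"gf",np.round(o["grasp_force"],1),"q7",round(o["q"][6],2))
E
python3 -c "from pose import *;pose()"
```

```text
t 10.68 tcp [ 597.5 -102.5  181.7] xhead -11.9 z [ 0.    -0.001 -1.   ] F [-0.1  0.3 -0.2] M [-0.04 -0.03  0.02] w 45.0 gf 0.0 q7 -1.74
```

Request:
{"api": "carry_out", "payload": {
  "rows": "0 0.5 -30 0; 0 0 -30 0; 0 0 -20 0; 0 0 -14 0; 0 0 0 0"
}}

```text
t: 11.3
eef_pos: [0.5973, -0.1015, 0.0869]
tool_rot: [0.0, 0.995, -0.103, -0.0]
contact_force: [-0.4, -0.4, 0.1]
gripper_width: 0.522
grasp_force: 0.0
```

```bash
python3 - <<'E'
from pose import *
pose()
s=read_camera("side")["img"][200:320,220:340];t=read_camera("top")["img"][170:270,280:400]
f=lambda a:cv2.resize(a,(400,int(a.shape[0]*400/120)),interpolation=cv2.INTER_CUBIC)
a,b=f(s),f(t);b=np.pad(b,((0,400-b.shape[0]),(0,0),(0,0)));cv2.imwrite("pics/g1.png",np.hstack([a,b]))
E
```

```text
t 11.3 tcp [ 597.3 -101.5   86.9] xhead -11.9 z [-0.001 -0.    -1.   ] F [-0.4 -0.4  0.1] M [ 0.01  0.   -0.02] w 44.6 gf 0.0 q7 -1.76
```

View pics/g1.png

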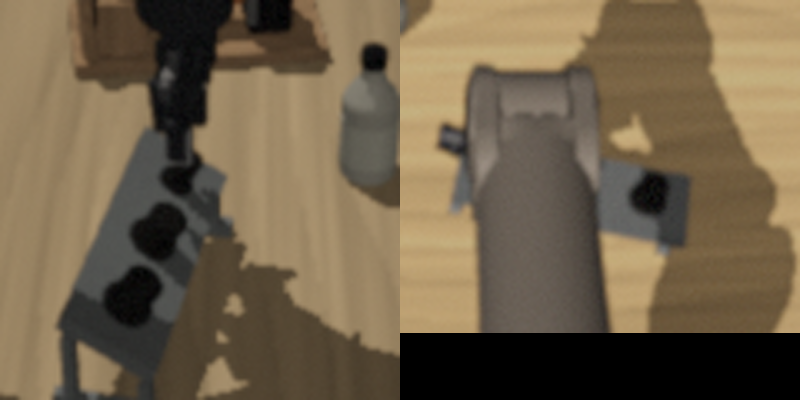

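The fingers straddle the slim stopper in the side view (around 178,165), with no contact force. I'll close, then lift along its axis, since the hole leans.

Request:
{"api": "carry_out", "payload": {
  "rows": "0 0 0 0; 0 0 0 0; 0 0 0 0; 0 0 0 0",
  "claw": 5,
  "force": 30
}}

```text
t: 11.9
eef_pos: [0.5977, -0.1008, 0.0873]
tool_rot: [0.0, 0.995, -0.103, 0.0]
contact_force: [0.3, 0.2, 1.2]
gripper_width: 0.051
grasp_force: 0.0
```

```bash
python3 -c "from pose import *;pose()"
```

```text
t 11.9 tcp [ 597.7 -100.8   87.3] xhead -11.8 z [ 0. -0. -1.] F [0.3 0.2 1.2] M [ 0.   -0.01  0.  ] w 4.4 gf 0.0 q7 -1.76
```

Missed: the fingers closed to 4.4 mm. I'll back up and look.

Request:
{"api": "carry_out", "payload": {
  "rows": "0 0 0 0; 0 0 25 0; 0 0 40 0; -30 0 60 0; -60 0 30 0; -60 0 0 0; -60 0 0 0",
  "claw": 45
}}

```text
t: 12.78
eef_pos: [0.3922, -0.1008, 0.2364]
tool_rot: [0.0, 0.995, -0.103, 0.001]
contact_force: [-0.3, -0.8, 0.1]
gripper_width: 0.528
grasp_force: 0.0
```

```bash
python3 - <<'E'
from pose import *
pose()
s=read_camera("side")["img"][200:320,220:340];t=read_camera("top")["img"][170:270,280:400]
f=lambda a:cv2.resize(a,(400,int(a.shape[0]*400/120)),interpolation=cv2.INTER_CUBIC)
a,b=f(s),f(t);b=np.pad(b,((0,400-b.shape[0]),(0,0),(0,0)));cv2.imwrite("pics/g2.png",np.hstack([a,b]))
E
```

```text
t 12.78 tcp [ 392.2 -100.8  236.4] xhead -11.8 z [ 0.001 -0.    -1.   ] F [-0.3 -0.8  0.1] M [-0.04  0.04  0.02] w 45.1 gf 0.0 q7 -1.68
```

View pics/g2.png

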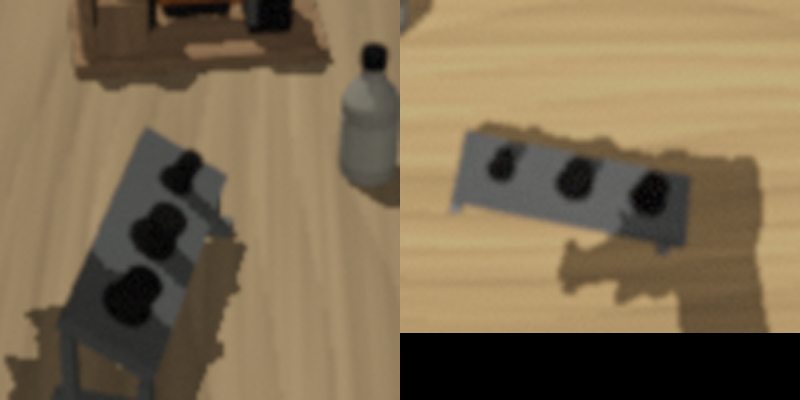

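```bash
python3 - <<'E'
from h import *
np.set_printoptions(precision=1,suppress=True)
S=read_camera("side");T=read_camera("top")
o=np.array([.588,-.099,.078]);a=np.array([.5*.979,-.5*.204,.866])
for s in(0,.004,.018,.032):
    ps=proj(S,o+s*a);pt=proj(T,o+s*a);print(s,ps,"g2",(ps-[220,200]+.5)/.3,"top",pt,"g2",(pt-[280,170]+.5)/.3+[400,0])
for y in(-.1235,-.0795):
    ps=proj(S,[.597,y,.087]);print("tip",(ps-[220,200]+.5)/.3)
# current tcp
e=get_obs()["eef_pos"];print("tcp side",proj(S,e),"top",proj(T,e))
im=S["img"][100:330,100:330];cv2.imwrite("pics/s3.png",cv2.resize(im,(600,600),interpolation=cv2.INTER_CUBIC))
E
```

```text
0 [271.9 254.8] g2 [174.8 184.2] top [309.6 220.7] g2 [500.2 170.5]
0.004 [272.6 253.9] g2 [177.1 181.2] top [309.7 220. ] g2 [500.8 168.3]
0.018 [275.1 250.7] g2 [185.3 170.6] top [310.4 217.7] g2 [502.9 160.6]
0.032 [277.6 247.5] g2 [193.6 159.9] top [311.  215.3] g2 [504.9 152.8]
tip [184.7 194.7]
tip [186.5 160.8]
tcp side [194.4 205.7] top [314.3 283.2]
```

View pics/s3.png

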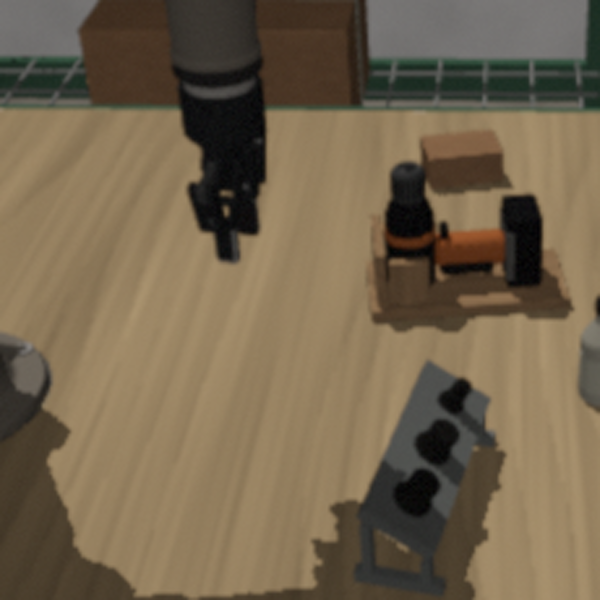

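In the side view the near fingertip shows at about (228,260), clearly above where the TCP should project (246,276). So the fingers look some 25 mm short or offset. I'll close them and look in both cameras.

Request:
{"api": "carry_out", "payload": {
  "rows": "20 -40 -40 0; 20 -40 -40 0; 20 -40 -40 0; 0 -40 -30 0; 0 0 -30 0; 0 0 0 0",
  "claw": 0
}}

```text
t: 13.72
eef_pos: [0.4533, -0.2604, 0.0536]
tool_rot: [-0.001, 0.995, -0.103, -0.002]
contact_force: [0.5, 0.8, 0.1]
gripper_width: 0.001
grasp_force: 0.0
```

```bash
python3 - <<'E'
from pose import *
pose()
S=read_camera("side");T=read_camera("top")
e=np.array(get_obs()["eef_pos"])
a=[]
for c in(S,T):
    p=proj(c,e);x,y=(p-40).astype(int);im=cv2.resize(c["img"][y:y+80,x:x+80],(400,400),interpolation=cv2.INTER_CUBIC)
    q=((p-[x,y]+.5)*5).astype(int);cv2.circle(im,tuple(int(i) for i in q),4,(0,0,255),1);a.append(im)
    for dz in(.02,.04):
        q=((proj(c,e+[0,0,dz])-[x,y]+.5)*5).astype(int);cv2.circle(im,tuple(int(i) for i in q),3,(0,255,0),1)
cv2.imwrite("pics/s4.png",np.hstack(a))
E
```

```text
t 13.72 tcp [ 453.3 -260.4   53.6] xhead -11.8 z [-0.004  0.002 -1.   ] F [0.5 0.8 0.1] M [-0.02  0.02  0.03] w 0.1 gf 0.0 q7 -1.36
```

View pics/s4.png

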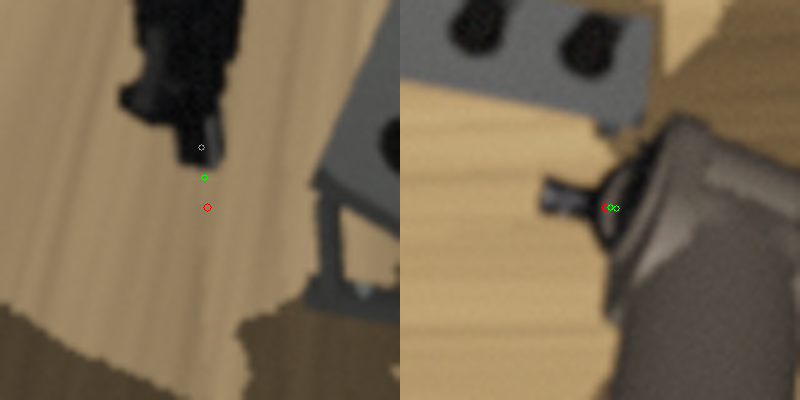

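```bash
python3 - <<'E'
from pose import *
S=read_camera("side");T=read_camera("top");e=np.array(get_obs()["eef_pos"])
def back(c,q,dx=0):
    p=proj(c,e);x,y=(p-40).astype(int);return np.array([x+(q[0]-dx)/5-.5,y+q[1]/5-.5])
for s in((200,163),(125,97)):
    for t in((548,195),(590,200)):
        P,g=tri(S,back(S,s),T,back(T,t,400));print(s,t,np.round((P-e)*1000,1),"gap mm",round(g*1000,1))
E
```

```text
(200, 163) (548, 195) [ 0.7 37.2 -5.1] gap mm 14.9
(200, 163) (590, 200) [ 1.6 13.1 17. ] gap mm 6.9
(125, 97) (548, 195) [-15.7  39.6  39. ] gap mm 50.4
(125, 97) (590, 200) [-14.5  16.3  59. ] gap mm 41.7
```

Request:
{"api": "carry_out", "payload": {
  "rows": "0 0 -25 0; 0 0 -15 0; 0 0 -4 0; 0 0 0 0"
}}

```text
t: 14.42
eef_pos: [0.4541, -0.2608, 0.0124]
tool_rot: [0.0, 0.995, -0.103, 0.0]
contact_force: [-0.2, -0.2, -0.6]
gripper_width: 0.003
grasp_force: 0.0
```

Request:
{"api": "carry_out", "payload": {
  "rows": "0 0 -6 0; 0 0 -4 0; 0 0 -1.5 0; 0 0 0 0"
}}

```text
t: 14.92
eef_pos: [0.4538, -0.2608, 0.0005]
tool_rot: [-0.0, 0.995, -0.103, -0.0]
contact_force: [-0.3, 0.5, -0.0]
gripper_width: -0.001
grasp_force: 0.0
```

```bash
python3 - <<'E'
from pose import *
pose()
S=read_camera("side");T=read_camera("top")
e=np.array(get_obs()["eef_pos"])
a=[]
for c in(S,T):
    p=proj(c,e);x,y=(p-40).astype(int);im=cv2.resize(c["img"][y:y+80,x:x+80],(400,400),interpolation=cv2.INTER_CUBIC)
    q=((p-[x,y]+.5)*5).astype(int);cv2.circle(im,tuple(int(i) for i in q),4,(0,0,255),1);a.append(im)
cv2.imwrite("pics/s5.png",np.hstack(a))
E
```

```text
t 14.93 tcp [ 453.8 -260.8    0.5] xhead -11.8 z [-0.  0. -1.] F [-0.3  0.5 -0. ] M [-0.01 -0.01  0.02] w -0.1 gf 0.0 q7 -1.36
```

View pics/s5.png

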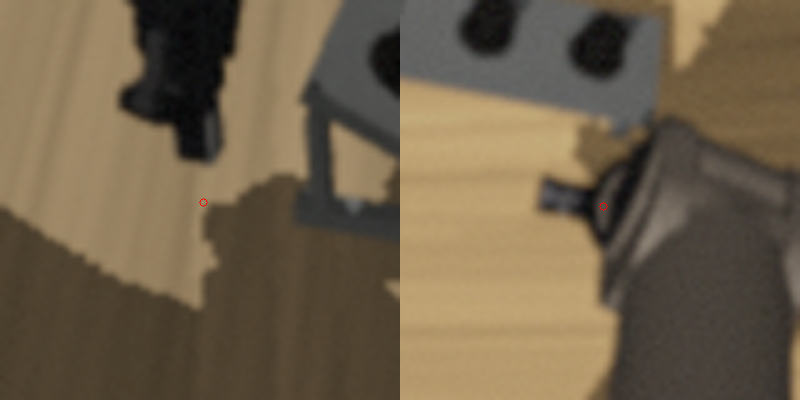

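Request:
{"api": "carry_out", "payload": {
  "rows": "0 0 -1.5 0; 0 0 -1.5 0; 0 0 0 0"
}}

```text
t: 15.4
eef_pos: [0.4537, -0.2607, -0.0026]
tool_rot: [-0.0, 0.995, -0.103, -0.0]
contact_force: [0.2, 0.7, -0.1]
gripper_width: -0.002
grasp_force: 0.0
```

Request:
{"api": "carry_out", "payload": {
  "rows": "0 0 -3 0; 0 0 -2 0; 0 0 0 0"
}}

```text
t: 15.78
eef_pos: [0.4537, -0.2607, -0.0077]
tool_rot: [-0.0, 0.995, -0.103, -0.0]
contact_force: [0.3, -0.1, -0.3]
gripper_width: 0.001
grasp_force: 0.0
```

Request:
{"api": "carry_out", "payload": {
  "rows": "0 0 -2.5 0; 0 0 -2 0; 0 0 0 0"
}}

```text
t: 16.15
eef_pos: [0.4537, -0.2607, -0.0121]
tool_rot: [-0.0, 0.995, -0.103, -0.0]
contact_force: [0.1, 0.3, 1.1]
gripper_width: 0.003
grasp_force: 0.0
```

Request:
{"api": "carry_out", "payload": {
  "rows": "0 0 -2.5 0; 0 0 -2 0; 0 0 0 0"
}}

```text
t: 16.52
eef_pos: [0.4537, -0.2607, -0.0166]
tool_rot: [-0.0, 0.995, -0.103, -0.0]
contact_force: [-0.1, 1.3, 0.1]
gripper_width: -0.004
grasp_force: 0.0
```

The TCP reads −17 mm with no contact, so the real fingertips sit higher than the reported TCP. I'll keep probing for the exact offset.

Request:
{"api": "carry_out", "payload": {
  "rows": "0 0 -2.5 0; 0 0 -2 0; 0 0 0 0"
}}

```text
t: 16.9
eef_pos: [0.4537, -0.2607, -0.0211]
tool_rot: [-0.0, 0.995, -0.103, -0.0]
contact_force: [-0.4, -0.4, 0.7]
gripper_width: -0.003
grasp_force: 0.0
```

Request:
{"api": "carry_out", "payload": {
  "rows": "0 0 -2 0; 0 0 -2 0; 0 0 0 0"
}}

```text
t: 17.27
eef_pos: [0.4537, -0.2607, -0.0251]
tool_rot: [-0.0, 0.995, -0.103, -0.0]
contact_force: [0.3, 0.4, 0.1]
gripper_width: 0.001
grasp_force: 0.0
```

Request:
{"api": "carry_out", "payload": {
  "rows": "0 0 -2 0; 0 0 -1 0; 0 0 0 0"
}}

```text
t: 17.65
eef_pos: [0.4537, -0.2607, -0.028]
tool_rot: [-0.0, 0.995, -0.103, -0.0]
contact_force: [0.6, -0.9, -0.2]
gripper_width: 0.002
grasp_force: 0.0
```

Request:
{"api": "carry_out", "payload": {
  "rows": "0 0 -1.5 0; 0 0 -1 0; 0 0 0 0"
}}

```text
t: 18.02
eef_pos: [0.4539, -0.2608, -0.03]
tool_rot: [0.0, 0.995, -0.103, 0.0]
contact_force: [-0.8, 0.2, 5.9]
gripper_width: 0.0
grasp_force: 3.2
```

Request:
{"api": "carry_out", "payload": {
  "rows": "0 0 -1.5 0; 0 0 -1 0; 0 0 0 0"
}}

```text
t: 18.4
eef_pos: [0.4539, -0.2609, -0.0302]
tool_rot: [-0.0, 0.995, -0.103, 0.0]
contact_force: [-9.7, 4.4, 36.6]
gripper_width: -0.0
grasp_force: 18.3
```

Request:
{"api": "carry_out", "payload": {
  "rows": "0 0 -1.5 0; 0 0 -1 0; 0 0 0 0"
}}

```text
t: 18.77
eef_pos: [0.454, -0.2609, -0.0303]
tool_rot: [-0.0, 0.995, -0.103, 0.0]
contact_force: [-16.9, 9.6, 67.1]
gripper_width: -0.0
grasp_force: 33.5
```

The true fingertips are 30 mm above the reported TCP (contact at −30), and the side view at +30 mm in z matches with no sideways offset. I'll go back to the stopper with that correction.

Request:
{"api": "carry_out", "payload": {
  "rows": "0 0 50 0; 0 0 60 0; 0 0 60 0; 30 30 0 0; 40 40 0 0; 40 45 0 0; 33 44 0 0; 0 0 0 0",
  "claw": 45
}}

```text
t: 19.77
eef_pos: [0.5993, -0.0956, 0.1343]
tool_rot: [-0.001, 0.995, -0.099, 0.001]
contact_force: [-0.3, 0.0, -0.1]
gripper_width: 0.528
grasp_force: 0.0
```

```bash
python3 -c "from pose import *;pose()"
```

```text
t 19.77 tcp [599.3 -95.6 134.3] xhead -11.3 z [ 0.001  0.003 -1.   ] F [-0.3  0.  -0.1] M [-0.02  0.03  0.04] w 45.1 gf 0.0 q7 -1.72
```

Request:
{"api": "carry_out", "payload": {
  "rows": "0 0 -20 0; 0 0 -10 0; 0 0 0 0"
}}

```text
t: 20.15
eef_pos: [0.5957, -0.1025, 0.1037]
tool_rot: [0.0, 0.995, -0.103, -0.001]
contact_force: [0.1, -0.1, 0.1]
gripper_width: 0.529
grasp_force: 0.0
```

Request:
{"api": "carry_out", "payload": {
  "rows": "1 1 -20 0; 0 0 -16 0; 0 0 -8 0; 0 0 -3 0; 0 0 0 0"
}}

```text
t: 20.78
eef_pos: [0.598, -0.1009, 0.0577]
tool_rot: [0.0, 0.995, -0.103, 0.0]
contact_force: [0.1, 1.0, 0.4]
gripper_width: 0.527
grasp_force: 0.0
```

Request:
{"api": "carry_out", "payload": {
  "rows": "0 0 0 0; 0 0 0 0; 0 0 0 0; 0 0 0 0",
  "claw": 5,
  "force": 30
}}

```text
t: 21.28
eef_pos: [0.5985, -0.1008, 0.0581]
tool_rot: [0.0, 0.995, -0.103, 0.001]
contact_force: [-0.1, -0.8, 3.1]
gripper_width: 0.219
grasp_force: 29.6
```

```bash
python3 -c "from pose import *;pose()"
```

```text
t 21.27 tcp [ 598.5 -100.8   58.1] xhead -11.8 z [ 0.001 -0.    -1.   ] F [-0.1 -0.8  3.1] M [ 0.   -0.03  0.01] w 18.7 gf 29.6 q7 -1.73
```

Stopper gripped at 18.7 mm. I'll lift it out along its axis, and refine the chuck from the first (unoccluded) pictures.

Request:
{"api": "carry_out", "payload": {
  "rows": "5 -1 9 0; 5 -1 9 0; 5 -1 9 0; 5 -1 9 0; 0 0 40 0; 0 0 50 0; 0 0 30 0"
}}

```text
t: 22.15
eef_pos: [0.619, -0.1049, 0.2168]
tool_rot: [-0.0, 0.995, -0.103, 0.002]
contact_force: [-0.3, -0.9, -1.8]
gripper_width: 0.219
grasp_force: 29.5
```

```bash
python3 - <<'E'
from pose import *
pose()
t=cv2.imread("pics/top0.png");s=cv2.imread("pics/side0.png")
print("top gray cols 198-224 rows 230-250");g=cv2.cvtColor(t,6)
for r in range(230,252): print(r,*["%3d"%v for v in g[r,198:226]])
print("top R-B")
for r in range(234,247): print(r,*["%3d"%v for v in (t[r,198:220,2].astype(int)-t[r,198:220,0])])
print("side cols 244-270 rows 158-185");g=cv2.cvtColor(s,6)
for r in range(158,186,1): print(r,*["%3d"%v for v in g[r,244:272]])
C={n:read_camera(n) for n in("side","top")}
for n,P in(("top",[.526,.2185,.182]),("side",[.526,.2185,.182]),("side",[.526,.2185,.142]),("top",[.526,.2185,.142])):
    a=proj(C[n],P);print(n,P,np.round(a,2),"px/mm x",np.round(proj(C[n],np.add(P,[.01,0,0]))-a,2),"y",np.round(proj(C[n],np.add(P,[0,.01,0]))-a,2))
E
```

```text
t 22.15 tcp [ 619.  -104.9  216.8] xhead -11.8 z [ 0.003 -0.    -1.   ] F [-0.3 -0.9 -1.8] M [ 0.03 -0.03 -0.01] w 18.7 gf 29.5 q7 -1.71
top gray cols 198-224 rows 230-250
230 153 145 144 136 133 131 137 140 137 128 114  99  78  58  46  48  50  53  49  55  69  81  85  83  81  78  80  83
231 154 148 143 137 132 136 139 141 135 121 106  94  71  47  33  36  40  45  45  58  73  81  82  81  83  81  78  79
232 152 147 141 139 135 136 138 135 125 101  76  58  39  30  16  21  17  23  35  47  61  72  74  77  77  79  79  79
233 152 146 142 139 136 135 133 121  95  67  45  34  28  14  16   1  14   1  14  26  39  55  60  67  71  74  76  75
234 148 145 142 140 136 131 121  98  70  54  52  50  40  38  27  21  13  16   0  12  23  37  54  52  56  66  78  75
235 146 142 142 139 134 120 101  79  63  64  75  75  66  56  42  29  18   7   9   4  16  29  36  38  33  59  69  76
236 147 143 141 136 121 102  82  66  64  77  89  89  76  68  59  40  30  20  11   8   3  14  25  23  28  37  56  73
237 153 144 137 132 110  86  68  64  59  73  94  90  82  76  71  55  37  28  13   6  10   0  17  24  23  37  47  70

[... 5728 characters left out ...]
 6  28  84 118 130 130 131 127
183 109 103 108  77  24   6   8   9   9   8   4  13  11  11   5   4   9   8  12   9   6  27  83 118 127 129 128 127
184 106 102 107  76  24   3   8   6   7  11   9   8   6   7   5  11   9  11   5  10   2  24  75 113 115 106 104 118
185 107 104 107  75  24  10  12   5   4   5  10   8   8   7   7   5  12  10   8   4   9  14  57 100  86  59  56  92
top [0.526, 0.2185, 0.182] [209.09 239.57] px/mm x [ 0.01 -3.24] y [-3.24  0.03]
side [0.526, 0.2185, 0.182] [255.44 164.77] px/mm x [3.2  0.02] y [ 0.21 -1.52]
side [0.526, 0.2185, 0.142] [255.87 175.92] px/mm x [3.15 0.02] y [ 0.2  -1.56]
top [0.526, 0.2185, 0.142] [211.27 239.83] px/mm x [ 0.01 -3.14] y [-3.14  0.03]
```

Request:
{"api": "carry_out", "payload": {
  "rows": "-11 53 0 0; -12 53 0 0; -12 53 0 0; -12 53 0 0; -12 53 0 0; -10 54 0 0; 0 0 0 0; 0 0 0 0; 0 0 0 0"
}}

```text
t: 23.38
eef_pos: [0.5493, 0.2121, 0.2132]
tool_rot: [0.001, 0.995, -0.104, -0.0]
contact_force: [0.5, -0.0, -0.2]
gripper_width: 0.22
grasp_force: 29.5
```

```bash
python3 - <<'E'
from pose import *
pose()
np.save("pics/s6.npy",read_camera("side")["img"])
c=read_camera("side");g=cv2.cvtColor(c["img"],6)
e=np.array(get_obs()["eef_pos"])+[0,0,.03]
d=np.array([.979,-.2045,0])
o=e-.0105*d-[0,0,.01];a=.5*d+np.array([0,0,.866])
for s in(-.028,0,.032): print(s,np.round(o+s*a,4),np.round(proj(c,o+s*a),1))
for r in range(140,176): print(r,*["%3d"%v for v in g[r,244:276]])
E
```

```text
t 23.38 tcp [549.3 212.1 213.2] xhead -12.0 z [-0.    -0.001 -1.   ] F [ 0.5 -0.  -0.2] M [0.01 0.02 0.01] w 18.8 gf 29.5 q7 -2.3
-0.028 [0.5253 0.2176 0.2092] [254.9 157.1]
0 [0.539  0.2147 0.2334] [259.  150.5]
0.032 [0.5547 0.2114 0.2611] [263.9 142.8]
140 102 102 101  96  80  90 101 104 103 104 103 102 100  94  63  26  16  12  11  34  51  40  25  56  90 101 102 102 102 103 102 102
141  88  88  89  86  79  84  89  88  87  88  88  88  88  85  58  25  14   8  16  35  52  40  25  51  78  88  86  88  89  89  88  88
142 104 106 107 108 108 108 110 108 106 105 106 107 111 104  72  32  19  15  15  35  55  39  25  51  87  98 100  99 102 102 101 101
143 123 125 126 127 129 130 130 129 125 123 124 127 132 122  84  37  12  19  17  35  53  39  27  61 105 117 118 120 121 123 123 123
144 125 126 128 130 132 133 132 130 127 125 127 132 135 125  85  38  15  14  20  35  57  40  31  77 113 124 124 126 129 131 131 129
145 124 125 126 129 131 133 131 130 127 126 128 133 133 117  79  37  18  21  20  35  55  46  51 100 121 125 125 127 129 132 132 130
146 124 125 128 131 132 134 132 131 127 126 129 130 
[... 3207 characters left out ...]
  56  55  56  56  56  56  55  57  58  61
171 129 131 131 130 127  91  39  19  21  21  19  25  22  24  22  24  18  12  41 103  98  71  59  59  58  58  57  55  55  56  60  62
172 130 131 131 129 125  91  40  17  18  21  23  26  21  23  23  20  17  18  41 106 115  89  68  65  64  63  62  59  58  60  62  61
173 131 131 130 128 125  96  49  22  21  21  21  25  21  24  21  19  18  20  46 107 125 112  87  74  69  70  68  70  68  67  68  67
174 132 132 130 127 124 100  55  24  20  21  22  25  20  26  19  21  16  20  46 108 126 126 117 109  93  99  90  98 104 102 100 101
175 132 132 128 125 125 100  56  26  17  21  20  26  18  24  22  21  21  21  34  90 119 130 132 131 121 124 119 123 126 124 121 122
```

The side picture confirms the 30° lean held and the stem tip is over the mouth: tip at column ~255.7, chuck axis at ~255.8. I'll lower it, then feed in along the axis.

Request:
{"api": "carry_out", "payload": {
  "rows": "1.5 1.5 -12 0; 0 0 -11 0; 0 0 0 0; -2 0.4 -3.5 0; 0 0 0 0"
}}

```text
t: 24.1
eef_pos: [0.5481, 0.2162, 0.1869]
tool_rot: [0.0, 0.995, -0.103, -0.0]
contact_force: [0.0, -0.3, -1.0]
gripper_width: 0.222
grasp_force: 29.5
```

Request:
{"api": "carry_out", "payload": {
  "rows": "-2 0.4 -3.5 0; -2 0.4 -3.5 0; 0 0 0 0"
}}

```text
t: 24.48
eef_pos: [0.5439, 0.2169, 0.1797]
tool_rot: [0.0, 0.995, -0.103, -0.0]
contact_force: [-0.4, 0.1, -0.3]
gripper_width: 0.214
grasp_force: 29.5
```

```bash
python3 - <<'E'
from pose import *
pose()
c=read_camera("side");g=cv2.cvtColor(c["img"],6)
for r in range(148,172): print(r,*["%3d"%v for v in g[r,246:272]])
E
```

```text
t 24.48 tcp [543.9 216.9 179.7] xhead -11.8 z [-0.001 -0.    -1.   ] F [-0.4  0.1 -0.3] M [-0.04 -0.01 -0.04] w 18.3 gf 29.5 q7 -2.32
148 128 131 133 134 132 130 127 113  90  80  65  40  15  14  12  18  39  36  25  44 110 130 128 126 125 127
149 128 131 133 133 132 130 128 126 120 117  95  55  20  11  14  24  51  49  29  44 111 128 128 126 125 125
150 127 131 133 133 132 130 129 128 130 129 108  65  26  14  12  23  55  53  31  45 109 128 127 126 123 120
151 127 130 134 134 133 131 129 130 130 131 114  72  26  16  14  23  54  53  30  38  98 117 118 116 115 112
152 126 131 133 134 134 131 129 130 131 131 116  71  28  12  17  21  49  51  32  33  83 103 107 107 107 107
153 126 131 135 134 133 131 129 131 132 132 115  71  23  15  16  21  44  51  33  33  84 103 106 107 106 108
154 126 131 134 134 133 131 130 131 132 129 108  63  26  18  12  19  43  53  38  49  90 104 107 106 105 106
155 127 131 135 134 133 131 130 131 123 108  81  49  23  19  17  21  43  55  55  77  97 104 104 104 104 103
156 128 131 134 135 133 132 132 131 106  67  49  36  24  17  16  22  44  59  78  96 103 103 104 104 10
[... 925 characters left out ...]
  25  27  28  33  44  52  58  58  58  56  57  57  57
166 128 131 129  97  57  49  49  51  47  43  39  34  30  29  31  27  29  42  51  57  59  60  58  59  55  57
167 129 130 129  91  46  42  43  44  45  45  44  34  32  30  26  28  20  43  53  58  56  56  56  56  57  56
168 129 130 129  90  41  33  36  36  38  37  37  34  30  27  23  23  25  51  56  55  57  58  56  55  55  57
169 130 130 127  91  42  26  25  28  29  31  30  30  27  28  21  17  26  65  64  55  54  57  55  53  56  56
170 130 129 127  92  42  22  22  22  23  26  22  27  24  29  19  17  36  89  81  59  54  57  56  55  56  56
171 130 130 127  91  39  20  19  21  20  25  21  24  23  20  18  16  41 103  99  70  60  59  57  57  57  53
```

The stem is entering the mouth (stem at column 255, row ~164), with no contact force yet. Next I feed a little more and straighten by moving the grip towards the axis.

Request:
{"api": "carry_out", "payload": {
  "rows": "-2 0.4 -3.5 0; -3 0.5 -1 0; -3 0.5 -1 0; 0 0 0 0"
}}

```text
t: 25.02
eef_pos: [0.5389, 0.2171, 0.1756]
tool_rot: [-0.0, 0.995, -0.104, 0.003]
contact_force: [6.4, -3.2, 0.8]
gripper_width: 0.219
grasp_force: 29.5
```

Request:
{"api": "carry_out", "payload": {
  "rows": "-3 0.5 -1 0; -3 0.5 -1 0; 0 0 0 0"
}}

```text
t: 25.4
eef_pos: [0.5338, 0.2184, 0.1744]
tool_rot: [-0.001, 0.995, -0.104, 0.003]
contact_force: [7.3, -3.7, 3.8]
gripper_width: 0.221
grasp_force: 30.2
```

```bash
python3 -c "from pose import *;pose()"
```

```text
t 25.4 tcp [533.8 218.4 174.4] xhead -11.9 z [ 0.007  0.    -1.   ] F [ 7.3 -3.7  3.8] M [-0.92 -1.65  0.02] w 18.9 gf 30.2 q7 -2.34
```

It is pivoting as planned, with about 7 N of reaction from the wall. I'll continue to the axis.

Request:
{"api": "carry_out", "payload": {
  "rows": "-3 0.5 -1 0; -3 0.5 -1 0; -2.5 0 -1 0; 0 0 0 0; 0 0 0 0"
}}

```text
t: 26.02
eef_pos: [0.5254, 0.2196, 0.1715]
tool_rot: [-0.001, 0.995, -0.104, 0.003]
contact_force: [6.9, -4.4, 4.9]
gripper_width: 0.217
grasp_force: 31.2
```

```bash
python3 - <<'E'
from pose import *
pose()
c=read_camera("side");g=cv2.cvtColor(c["img"],6)
for r in range(146,171): print(r,*["%3d"%v for v in g[r,244:270]])
E
```

```text
t 26.02 tcp [525.4 219.6 171.5] xhead -11.9 z [ 0.007  0.001 -1.   ] F [ 6.9 -4.4  4.9] M [-0.82 -1.58  0.04] w 18.5 gf 31.2 q7 -2.35
146 124 120  87  40  16  13  16  14  14  10   8  13  15  14  26  61 115 133 134 135 136 135 133 131 128 125
147 123 121  97  54  17  14  17  15  14  14   7   7  16  14  17  50 115 132 132 134 136 134 133 131 128 126
148 122 121 111  71  28  16  16  16  16  11  11  12  14  18  14  47 114 133 132 133 135 135 134 130 128 127
149 122 123 123  92  48  28  25  19  20  16   9  12  16  17  16  49 114 134 134 135 136 136 133 130 128 126
150 121 123 125 107  86  81  59  31  15  14  11  15  39  35  24  47 113 133 133 136 135 134 132 128 127 125
151 120 123 126 122 119 116  89  49  18  16  14  23  51  46  28  42 105 125 127 127 128 125 122 120 117 115
152 122 123 127 131 132 131 104  57  21  18  16  19  52  50  26  36  89 111 113 114 114 112 110 109 107 107
153 120 122 127 131 133 133 110  64  23  11  13  23  54  50  30  23  67  87 101 105 106 106 108 107 108 107
154 121 121 126 132 134 133 112  69  24  12  11  24  52  51  30  18  46  65  92 103 104 105 105 106 10
[... 1033 characters left out ...]
  16  21  23  30  34  39  47  53  56  58  59  58  59
165 125 126 129 131 131 111  76  56  40  24  18  14  18  20  26  28  27  29  34  44  53  56  58  58  57  57
166 126 127 128 131 129  95  57  49  42  34  27  26  25  29  29  29  27  26  31  42  52  57  57  57  57  56
167 126 128 128 131 129  90  44  41  42  39  34  33  33  32  30  28  30  27  24  43  52  57  56  58  58  59
168 127 128 130 130 128  90  44  33  36  36  34  32  33  29  31  29  26  22  24  50  55  55  55  57  56  56
169 128 129 130 129 126  90  41  23  26  28  29  29  29  30  26  27  22  20  26  66  64  55  55  55  55  54
170 128 130 131 130 127  91  40  21  24  24  22  24  22  29  23  24  21  20  33  89  80  60  55  55  56  57
```

The stopper is nearly upright, with its flange about 13 mm above the nose. I'll push down.

Request:
{"api": "carry_out", "payload": {
  "rows": "0 0 -3 0; 0 0 -3 0; 0 0 0 0"
}}

```text
t: 26.45
eef_pos: [0.5249, 0.2193, 0.165]
tool_rot: [-0.0, 0.995, -0.104, 0.003]
contact_force: [5.6, -3.3, 3.1]
gripper_width: 0.216
grasp_force: 31.1
```

Request:
{"api": "carry_out", "payload": {
  "rows": "0 0 -2.5 0; 0 0 -2.5 0; 0 0 0 0"
}}

```text
t: 26.82
eef_pos: [0.5258, 0.2197, 0.1632]
tool_rot: [-0.001, 0.995, -0.104, 0.004]
contact_force: [-1.0, -5.9, 24.1]
gripper_width: 0.219
grasp_force: 33.4
```

```bash
python3 - <<'E'
from pose import *
pose()
c=read_camera("side");g=cv2.cvtColor(c["img"],6)
for r in range(152,172): print(r,*["%3d"%v for v in g[r,244:270]])
E
```

```text
t 26.82 tcp [525.8 219.7 163.2] xhead -11.9 z [ 0.008  0.001 -1.   ] F [-1.  -5.9 24.1] M [-1.8  -0.12  0.01] w 18.7 gf 33.4 q7 -2.35
152 120 124 124 100  65  48  41  28  15  17  12  14  24  25  20  35  89 110 114 114 114 113 111 108 107 108
153 120 122 125 116 108 103  87  52  22  15  10  18  42  44  25  34  81  93 100 106 106 108 106 107 108 108
154 121 121 126 130 132 130 110  67  24  14  15  25  47  53  35  31  75  77  95 104 105 105 105 107 106 106
155 120 122 127 132 133 133 113  69  26  18  11  19  45  54  33  26  60  64  93 103 103 104 104 102 104 103
156 121 122 127 131 134 134 113  69  25  16  13  19  43  54  36  18  38  54  83 100 104 105 103 103 103 102
157 121 123 127 131 134 135 117  76  29  15  14  22  45  53  35  19  48  53  65  91 102 104 103 103 104 104
158 122 124 127 132 135 134 120  83  34  14  13  20  45  53  37  29  75  68  56  83  99 103 105 104 104 104
159 121 123 126 131 135 135 121  83  37  16  14  16  39  53  36  37  97  85  57  67  94 102 102 103 103 104
160 122 122 126 131 134 134 122  82  32  18  19  17  35  53  37  52 109  94  58  57  88  96  91  88  8
[... 493 characters left out ...]
  15  16  21  25  29  33  44  51  57  58  59  58  59
166 126 126 128 130 129  95  57  49  40  31  26  24  23  23  26  25  29  27  28  43  52  58  58  58  60  57
167 126 127 128 130 129  91  46  42  40  35  32  28  32  30  33  28  29  24  21  41  52  55  58  57  57  57
168 127 128 129 131 128  91  42  35  36  34  31  34  30  32  33  29  25  25  24  50  55  56  56  56  57  57
169 128 128 130 130 126  92  39  26  27  27  28  29  27  30  26  26  21  19  27  67  65  55  55  56  54  56
170 129 130 130 129 126  91  39  16  22  24  22  26  22  28  22  22  21  18  34  89  79  59  56  55  55  56
171 129 130 130 130 126  91  40  18  18  17  21  22  23  24  23  23  18  18  40 102  97  70  60  58  56  58
```

Request:
{"api": "carry_out", "payload": {
  "rows": "0 0 0 0; 0 0 0 0; 0 0 20 0; 0 0 25 0; 0 0 12 0",
  "claw": 45
}}

```text
t: 27.5
eef_pos: [0.5218, 0.2208, 0.2162]
tool_rot: [-0.0, 0.995, -0.103, 0.0]
contact_force: [0.6, 0.0, 1.3]
gripper_width: 0.529
grasp_force: 0.0
```

Request:
{"api": "carry_out", "payload": {
  "rows": "0 0 0 0; 0 0 0 0; 0 0 0 0",
  "claw": 0
}}

```text
t: 27.88
eef_pos: [0.5213, 0.22, 0.2145]
tool_rot: [0.0, 0.995, -0.103, -0.001]
contact_force: [-0.0, 0.9, -0.2]
gripper_width: -0.005
grasp_force: 0.0
```

```bash
python3 - <<'E'
from pose import *
pose()
c=read_camera("side");g=cv2.cvtColor(c["img"],6)
for r in range(146,172): print(r,*["%3d"%v for v in g[r,244:270]])
for z,r in((.182,.015),(.186,.015),(.214,.01)):
    P=np.array([.5257,.219,z]);print(z,np.round([proj(c,P),proj(c,P+[r,0,0]),proj(c,P-[r,0,0]),proj(c,P+[0,r,0]),proj(c,P-[0,r,0])],1).tolist())
E
```

```text
t 27.88 tcp [521.3 220.  214.5] xhead -11.8 z [-0.002 -0.001 -1.   ] F [-0.   0.9 -0.2] M [-0.04 -0.    0.02] w -0.4 gf 0.0 q7 -2.34
146 124 125 128 130 131 130 117  99  87  82  76  79 102 127 137 138 136 134 133 134 135 134 132 131 129 125
147 123 124 127 131 131 132 130 123 115 113 111 113 124 135 138 138 136 134 134 134 136 135 133 131 127 126
148 121 123 127 131 132 132 132 130 127 126 128 131 135 137 138 138 136 135 133 135 136 136 133 131 128 126
149 121 123 128 131 133 133 132 130 128 128 131 133 136 138 139 138 137 134 135 135 136 136 134 130 129 126
150 122 123 128 131 133 134 132 130 129 128 129 133 137 138 140 139 137 135 133 135 136 134 132 129 128 125
151 121 122 126 130 133 134 133 131 129 128 130 133 136 139 140 138 136 130 128 127 128 126 122 120 117 116
152 119 122 127 131 134 134 133 130 130 129 130 133 135 137 139 138 131 121 116 114 114 112 111 108 108 107
153 120 121 127 130 133 134 133 131 130 128 122 115 111 115 124 132 123 105 101 106 107 107 107 108 107 107
154 121 121 127 132 134 135 133 131 130 127 103  75  62  66  84 106 113  91  96 104 105 105 106 106 106
[... 1401 characters left out ...]
 57  57
168 128 128 129 131 128  90  42  31  36  38  35  34  36  31  31  28  26  21  23  49  57  56  55  56  53  55
169 128 129 130 129 126  91  42  24  25  27  27  29  27  29  27  27  21  20  27  66  65  57  55  55  55  55
170 128 130 130 130 125  90  38  21  19  22  22  23  24  25  21  25  20  19  35  88  81  59  55  56  56  56
171 129 130 130 131 126  91  38  18  18  19  20  27  21  25  19  19  19  18  39 102  98  72  59  59  57  57
0.182 [[255.3, 164.7], [260.1, 164.7], [250.6, 164.7], [255.7, 162.4], [255.0, 167.0]]
0.186 [[255.3, 163.6], [260.1, 163.6], [250.5, 163.5], [255.6, 161.3], [255.0, 165.9]]
0.214 [[255.0, 155.5], [258.2, 155.6], [251.8, 155.5], [255.2, 154.0], [254.8, 157.0]]
```

Released, the stopper is standing in the mouth with a small lean towards +x and the left flange edge slightly up. I'll press it flush with shut fingers.

Request:
{"api": "carry_out", "payload": {
  "rows": "4 -1 -12 0; 0 0 -12 0; 0 0 -2 0; 0 0 -2 0; 0 0 0 0"
}}

```text
t: 28.55
eef_pos: [0.5259, 0.2194, 0.1877]
tool_rot: [-0.0, 0.995, -0.103, 0.0]
contact_force: [0.4, 0.2, 0.3]
gripper_width: 0.0
grasp_force: 0.0
```

Request:
{"api": "carry_out", "payload": {
  "rows": "0 0 -1.5 0; 0 0 -1 0; 0 0 0 0"
}}

```text
t: 28.92
eef_pos: [0.5262, 0.2197, 0.1856]
tool_rot: [-0.0, 0.995, -0.103, 0.0]
contact_force: [-1.8, -0.2, 2.6]
gripper_width: 0.003
grasp_force: 1.3
```

Request:
{"api": "carry_out", "payload": {
  "rows": "0 0 -1 0; 0 0 -1 0; 0 0 0 0"
}}

```text
t: 29.3
eef_pos: [0.5263, 0.2204, 0.1846]
tool_rot: [-0.001, 0.995, -0.103, 0.001]
contact_force: [-2.9, 0.4, 10.9]
gripper_width: 0.002
grasp_force: 4.9
```

Request:
{"api": "carry_out", "payload": {
  "rows": "0 0 -1 0; 0 0 -0.8 0; 0 0 0 0"
}}

```text
t: 29.68
eef_pos: [0.5262, 0.221, 0.1839]
tool_rot: [-0.001, 0.995, -0.103, 0.001]
contact_force: [-5.7, -0.9, 17.7]
gripper_width: 0.002
grasp_force: 8.7
```

```bash
python3 -c "from pose import *;pose()"
```

```text
t 29.68 tcp [526.2 221.  183.9] xhead -11.8 z [ 0.002  0.002 -1.   ] F [-5.7 -0.9 17.7] M [0.02 1.33 0.03] w 0.2 gf 8.7 q7 -2.34
```

The top is at 214 mm under 18 N, so the stopper is seated flush. I'll raise, open, and pre-rotate by +118° so the last joint has room for the clockwise turn.

Request:
{"api": "carry_out", "payload": {
  "rows": "0 0 20 0; 0 0 40 10.5; 0 0 10 10.5; 0 0 0 10.5; 0 0 0 10.5; 0 0 0 10.5; 0 0 0 10.5; 0 0 0 10.5; 0 0 0 10.5; 0 0 0 10.5",
  "claw": 62
}}

```text
t: 30.92
eef_pos: [0.5256, 0.219, 0.2509]
tool_rot: [-0.0, 0.749, 0.663, -0.0]
contact_force: [-0.3, -0.8, -0.5]
gripper_width: 0.726
grasp_force: 0.0
```

Request:
{"api": "carry_out", "payload": {
  "rows": "0 0 0 10.5; 0 0 0 10.5; 0 0 0 0; 0 0 0 0"
}}

```text
t: 31.42
eef_pos: [0.5258, 0.2192, 0.2511]
tool_rot: [-0.0, 0.619, 0.785, -0.0]
contact_force: [-0.1, 0.3, 0.1]
gripper_width: 0.723
grasp_force: 0.0
```

```bash
python3 - <<'E'
from pose import *
pose()
c=read_camera("side");im=c["img"]
cv2.imwrite("pics/fin.png",cv2.resize(im[105:195,215:295],None,fx=6.6,fy=6.6,interpolation=cv2.INTER_CUBIC))
E
```

```text
t 31.43 tcp [525.8 219.2 251.1] xhead 103.5 z [-0. -0. -1.] F [-0.1  0.3  0.1] M [-0.01 -0.06  0.01] w 61.7 gf 0.0 q7 -0.4
```

View pics/fin.png

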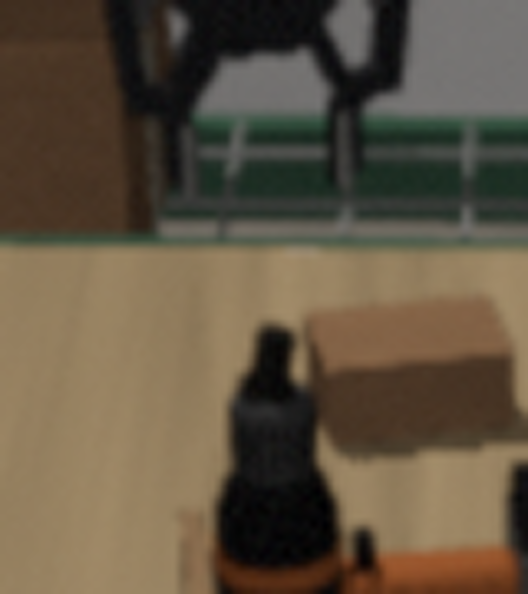

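The pad-to-body length looks right. But the stopper still leans about 0.14 rad to +x (grip top at (275,330), base at (265,395)). The closing line now lies nearly in the lean plane, so I'll turn it exactly into that plane and squeeze the grip between the vertical pads. That should square it before I push down.

Request:
{"api": "carry_out", "payload": {
  "rows": "0 0 -25 -8.5; 0 0 -25 -8.5; 0 0 -20 -8.5; 0 0 -14 0; 0 0 -5 0; 0 0 0 0; 0 0 0 0",
  "claw": 45
}}

```text
t: 32.35
eef_pos: [0.5263, 0.2196, 0.163]
tool_rot: [0.0, 0.776, 0.631, 0.001]
contact_force: [-0.3, 0.2, 0.2]
gripper_width: 0.522
grasp_force: 0.0
```

Request:
{"api": "carry_out", "payload": {
  "rows": "0 0 0 0; 0 0 0 0; 0 0 0 0; 0 0 0 0",
  "claw": 5,
  "force": 60
}}

```text
t: 32.85
eef_pos: [0.5257, 0.2197, 0.1629]
tool_rot: [-0.0, 0.776, 0.631, 0.0]
contact_force: [-3.3, 0.3, 5.9]
gripper_width: 0.206
grasp_force: 58.0
```

```bash
python3 -c "from pose import *;pose()"
```

```text
t 32.85 tcp [525.7 219.7 162.9] xhead 78.2 z [ 0.  0. -1.] F [-3.3  0.3  5.9] M [0.04 0.69 0.01] w 17.6 gf 58.0 q7 -0.86
```

Request:
{"api": "carry_out", "payload": {
  "rows": "0 0 -1.5 0; 0 0 -1.5 0; 0 0 -1 0; 0 0 0 0"
}}

```text
t: 33.35
eef_pos: [0.5262, 0.2201, 0.1623]
tool_rot: [0.001, 0.776, 0.631, 0.001]
contact_force: [-11.4, -4.6, 29.6]
gripper_width: 0.208
grasp_force: 60.9
```

```bash
cat > meas.py <<'E'
from pose import *
pose()
c=read_camera("side");g=cv2.cvtColor(c["img"],6).astype(float)
for r in range(152,169):
    row=g[r,240:275];x=np.arange(240,275)
    m=row<60
    # run of dark containing near col 255
    i=15
    if not m[i]: print(r,"-");continue
    a=i
    while a>0 and m[a]:a-=1
    b=i
    while b<34 and m[b]:b+=1
    L=x[a]+(row[a]-60)/(row[a]-row[a+1]);R=x[b]-(row[b]-60)/(row[b]-row[b-1])
    print(r,round(L,2),round(R,2),"mid",round((L+R)/2,2),int(row.min()))
E
python3 meas.py
```

```text
t 33.35 tcp [526.2 220.1 162.3] xhead 78.2 z [ 0.002  0.    -1.   ] F [-11.4  -4.6  29.6] M [-0.88  2.6   0.01] w 17.8 gf 60.9 q7 -0.86
152 -
153 -
154 -
155 248.6 262.95 mid 255.78 14
156 248.64 263.11 mid 255.88 10
157 248.72 259.0 mid 253.86 9
158 249.0 259.0 mid 254.0 6
159 250.7 262.85 mid 256.77 8
160 251.17 263.18 mid 257.17 9
161 251.72 260.0 mid 255.86 8
162 251.76 259.5 mid 255.63 6
163 251.43 270.0 mid 260.71 3
164 250.82 275.0 mid 262.91 6
165 250.29 276.0 mid 263.14 10
166 249.73 270.0 mid 259.87 21
167 249.6 inf mid inf 20
168 249.61 270.0 mid 259.81 23meas.py:14: RuntimeWarning: divide by zero encountered in scalar divide
  L=x[a]+(row[a]-60)/(row[a]-row[a+1]);R=x[b]-(row[b]-60)/(row[b]-row[b-1])
```

Request:
{"api": "carry_out", "payload": {
  "rows": "0 0 2 0; 0 0 1 0; 0 0 0 0; 0 0 20 0; 0 0 30 0; 0 0 25 0",
  "claw": 62
}}

```text
t: 34.15
eef_pos: [0.5259, 0.2193, 0.2368]
tool_rot: [-0.0, 0.776, 0.631, -0.0]
contact_force: [-0.4, 0.9, -0.0]
gripper_width: 0.729
grasp_force: 0.0
```

```bash
python3 - <<'E'
from pose import *
pose()
c=read_camera("side");g=cv2.cvtColor(c["img"],6)
for r in range(150,169): print(r,*["%3d"%v for v in g[r,246:264]])
E
```

```text
t 34.15 tcp [525.9 219.3 236.8] xhead 78.2 z [-0. -0. -1.] F [-0.4  0.9 -0. ] M [-0.02  0.01  0.02] w 62.2 gf 0.0 q7 -0.83
150 128 131 133 134 133 131 131 130 130 134 137 139 141 140 138 135 134 135
151 128 131 134 135 134 131 130 129 131 134 138 140 140 140 137 132 128 128
152 128 132 134 136 134 131 130 130 131 134 137 140 141 139 132 121 115 115
153 127 130 135 135 133 131 129 128 123 121 124 134 138 138 125 105 102 106
154 127 132 134 135 133 132 123 107  91  87  88 102 116 131 123  93  96 103
155 128 132 135 135 134 129 108  70  42  34  34  45  76 121 122  90  95 104
156 128 133 135 135 133 130 101  54  25  18  18  21  57 118 122  89  86 100
157 128 132 135 134 133 130 101  53  18  14  16  17  55 118 129  93  69  93
158 127 133 135 135 134 130 101  54  20   7  12  15  55 119 133  98  62  82
159 128 131 136 136 134 131 101  54  15   9   7  14  55 119 133  98  58  68
160 127 131 135 136 135 130 101  52  20   7  12  15  53 118 133  97  58  57
161 127 133 136 135 135 123  90  45  15  10   9  15  45 107 127  97  56  54
162 129 133 135 135 132 106  63  27   8  11   9   8  25  77 106  85  54  51
163 128 132 135 134 122  81  35  13  13   6  11   8   7  34  66  60  50  51
164 131 133 134 126 100  58  26  17  16   9   7  10  11  17  35  42  44  48
165 129 133 133 111  76  47  35  25  18  15  12  17  16  20  26  34  36  46
166 130 130 130  96  56  50  46  40  35  35  30  26  25  30  27  30  31  43
167 130 132 129  91  47  41  42  44  45  44  37  34  30  29  27  22  24  42
168 131 132 129  90  42  33  37  36  39  34  36  32  29  29  26  22  24  48
```

The stopper is now upright and flush: its side edges are vertical and the flange is symmetric. I'll lower over the sleeve and grip it.

Request:
{"api": "carry_out", "payload": {
  "rows": "0 0 -30 0; 0 0 -30 0; 0 0 -25 0; 0 0 -20 0; 0 0 -9 0; 0 0 0 0"
}}

```text
t: 34.95
eef_pos: [0.5255, 0.2191, 0.1216]
tool_rot: [-0.0, 0.776, 0.631, -0.001]
contact_force: [-1.6, -0.4, -0.2]
gripper_width: 0.725
grasp_force: 0.0
```

Request:
{"api": "carry_out", "payload": {
  "rows": "0 0 0 0; 0 0 0 0; 0 0 0 0; 0 0 0 0",
  "claw": 30,
  "force": 80
}}

```text
t: 35.45
eef_pos: [0.5253, 0.2198, 0.1237]
tool_rot: [-0.0, 0.776, 0.631, 0.0]
contact_force: [-4.9, -0.9, 7.7]
gripper_width: 0.466
grasp_force: 80.2
```

```bash
python3 -c "from pose import *;pose()"
```

```text
t 35.45 tcp [525.3 219.8 123.7] xhead 78.2 z [-0.  0. -1.] F [-4.9 -0.9  7.7] M [-0.03  1.27  0.04] w 39.8 gf 80.2 q7 -0.88
```

Sleeve gripped at about 40 mm. Now turning clockwise.

Request:
{"api": "carry_out", "payload": {
  "rows": "0 0 1 -7; 0 0 0 -7; 0 0 0 -7; 0 0 0 0"
}}

```text
t: 35.95
eef_pos: [0.5251, 0.22, 0.1238]
tool_rot: [-0.0, 0.878, 0.479, -0.0]
contact_force: [-4.3, 1.0, 2.4]
gripper_width: 0.465
grasp_force: 81.3
```

```bash
python3 -c "from pose import *;pose()"
```

```text
t 35.95 tcp [525.1 220.  123.8] xhead 57.3 z [-0.001  0.    -1.   ] F [-4.3  1.   2.4] M [ 0.34  1.1  -0.1 ] w 39.8 gf 81.3 q7 -1.21
```

Request:
{"api": "carry_out", "payload": {
  "rows": "0 0 0 -7; 0 0 0 -7; 0 0 0 -7; 0 0 0 -6; 0 0 0 0"
}}

```text
t: 36.58
eef_pos: [0.5248, 0.2202, 0.1238]
tool_rot: [-0.0, 0.965, 0.262, -0.0]
contact_force: [-5.2, 2.0, 2.3]
gripper_width: 0.464
grasp_force: 81.5
```

```bash
python3 -c "from pose import *;pose()"
```

```text
t 36.58 tcp [524.8 220.2 123.8] xhead 30.3 z [-0.001  0.001 -1.   ] F [-5.2  2.   2.3] M [ 0.43  1.21 -0.05] w 39.7 gf 81.5 q7 -1.64
```

48° so far. Continuing in smaller batches.

Request:
{"api": "carry_out", "payload": {
  "rows": "0 0 0 -6; 0 0 0 -5; 0 0 0 0"
}}

```text
t: 36.95
eef_pos: [0.5248, 0.2204, 0.1238]
tool_rot: [-0.0, 0.986, 0.168, -0.001]
contact_force: [-5.3, 0.9, 3.0]
gripper_width: 0.463
grasp_force: 81.7
```

```bash
python3 -c "from pose import *;pose()"
```

```text
t 36.95 tcp [524.8 220.4 123.8] xhead 19.4 z [-0.001  0.001 -1.   ] F [-5.3  0.9  3. ] M [0.5  1.19 0.06] w 39.6 gf 81.7 q7 -1.81
```

Request:
{"api": "carry_out", "payload": {
  "rows": "0 0 0 -4; 0 0 0 -4; 0 0 0 0"
}}

```text
t: 37.33
eef_pos: [0.5247, 0.2205, 0.1238]
tool_rot: [0.0, 0.995, 0.101, -0.0]
contact_force: [-5.2, 0.6, 3.1]
gripper_width: 0.461
grasp_force: 83.6
```

```bash
python3 -c "from pose import *;pose()"
```

```text
t 37.33 tcp [524.7 220.5 123.8] xhead 11.6 z [-0.001 -0.    -1.   ] F [-5.2  0.6  3.1] M [0.45 1.14 1.34] w 39.4 gf 83.6 q7 -1.93
```

Torque has jumped to 1.3 N m, so the jaws are biting. A little more, then check.

Request:
{"api": "carry_out", "payload": {
  "rows": "0 0 0 -3; 0 0 0 0; 0 0 0 0"
}}

```text
t: 37.7
eef_pos: [0.5264, 0.2208, 0.1238]
tool_rot: [-0.001, 0.997, 0.072, 0.001]
contact_force: [-0.0, 6.0, -0.5]
gripper_width: 0.465
grasp_force: 90.2
```

```bash
python3 -c "from pose import *;pose()"
```

```text
t 37.7 tcp [526.4 220.8 123.8] xhead 8.3 z [ 0.001  0.002 -1.   ] F [-0.   6.  -0.5] M [ 1.24 -0.15  0.22] w 39.7 gf 90.2 q7 -1.98
```

The pads slipped at the torque peak, so the sleeve is hard tight. I'll release, retreat and check.

Request:
{"api": "carry_out", "payload": {
  "rows": "0 0 0 0; 0 0 0 0; 0 0 0 0; 0 0 30 0; 0 0 50 0; 0 0 50 0; 0 0 40 0; 0 0 0 0",
  "claw": 70
}}

```text
t: 38.7
eef_pos: [0.5278, 0.2198, 0.2971]
tool_rot: [-0.001, 0.997, 0.071, 0.003]
contact_force: [0.3, 0.0, -1.4]
gripper_width: 0.818
grasp_force: 0.0
```

```bash
python3 - <<'E'
from pose import *
pose()
c=read_camera("side");g=cv2.cvtColor(c["img"],6)
for r in range(152,169): print(r,*["%3d"%v for v in g[r,246:264]])
E
```

```text
t 38.7 tcp [527.8 219.8 297.1] xhead 8.2 z [ 0.006  0.003 -1.   ] F [ 0.3  0.  -1.4] M [-0.03 -0.03 -0.01] w 69.9 gf 0.0 q7 -1.96
152 127 130 133 133 133 131 128 130 129 132 135 138 140 139 131 120 115 114
153 127 131 134 134 132 131 130 127 121 116 121 126 133 136 124 105 102 104
154 126 131 134 134 132 129 123 107  90  76  81  90 110 130 123  93  95 104
155 127 131 135 134 133 128 108  70  40  29  34  37  74 120 121  88  94 103
156 127 131 135 135 132 129 101  56  22  16  15  21  56 117 122  90  86  98
157 126 132 133 135 134 130 101  51  18  15  14  17  54 117 126  91  68  91
158 127 131 134 134 133 129 100  53  18  10   6  11  50 117 132  96  62  82
159 126 131 134 134 133 130 100  52  16  12  13   6  46 117 132  97  59  68
160 125 131 134 134 133 130  99  51  17  11  10  13  43 115 132  97  57  56
161 127 132 134 135 134 129  95  47  16  13   6   8  34  98 123  93  56  53
162 128 132 134 134 131 115  75  31  10   9   9   7  21  62  94  78  54  51
163 128 132 133 133 120  84  42  18   8   7  14   8   6  22  46  50  48  49
164 129 133 132 125  99  58  27  17  13  11  12  11  11  11  23  36  42  47
165 128 130 131 111  75  48  36  29  19  14  13  16  15  20  23  31  37  45
166 127 130 129  97  55  47  46  39  36  34  29  26  28  28  29  27  30  44
167 128 131 128  89  43  40  42  44  45  43  37  33  33  31  26  24  21  42
168 128 130 128  87  36  29  36  37  37  34  35  31  29  29  25  20  20  51
```

The stopper is still upright and flush, and the arm is clear. Handing in.

```bash
python3 -c "
from station import *
print(hand_in())"
```

```text
the job is handed in; nothing more can be done
None
```

I put the slim stopper in the chuck, flush and upright by the last camera check, and turned the sleeve clockwise until the torque peaked and the pads slipped. The arm was clear at hand-in (about 39 s of 61), but no verdict came back and I had no direct reading of the three jaw forces.

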